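# Swing a shelving rail into line in its drilling jig

### The arm

A 6-joint arm with a two-finger parallel gripper is mounted at the origin on the work surface. World frame = base frame: x ahead of the robot, y to its left, z up, the work surface at z = 0. Lengths are in mm, angles in rad, forces in N, time in s.
With the tool pointing down it reaches from about 350 to 975 mm from the base axis. Payload 7.1 kg.
Tool frame: the origin (TCP) lies on the front face of the gripper's body, between the roots of the fingers; the fingertips stand 80 mm ahead of it and the grasp point (between the pads) lies 61 mm ahead of it (env.tips_ahead is the distance from the TCP to the fingertips, in mm); z points along the fingers, y is the direction in which the jaws open and shut (so a half turn about z gives the same grasp; the last joint's range is limited). The gripper opens to 88 mm and grips with 3 to 60 N. Pads are 20 mm wide; open, the fingers measure 115 mm over their backs; the gripper's body (75 mm by 178 mm) begins 61 mm behind the grasp point.
Start: joints at [1.122, 0.423, 1.63, -0, 1.089, -0.019], TCP at [260.398, 568.153, 302.675] pointing down, gripper open.
Joint ranges: [-3, 3], [-0.9, 2.11], [0.09, 2.58], [-1.31, 4.45], [0.11, 2.69], [-2.54, 2.54]. Speed limits (rad/s): [2.39, 2.39, 3.01, 3.14, 3.14, 3.14].

### API

Orientations are given as a unit quaternion [x, y, z, w].
In Python, from station import env, set_gripper, viewer, workorder gives the robot as it stands. Calls block until the motion is done:
- env.reach(position, orientation): joint-space move of the TCP to a pose.
- env.move_l(position, rot=None, rate=150, f_stop=None): straight line of the TCP; rot=None keeps the orientation; rate is the mean speed in mm/s. With f_stop (N) it stops when the force on the tool has changed by that much, and returns True; else False.
- env.move_joints(angles): joint-space move.
- set_gripper(opening): finger opening in mm; the grip force is fixed at half the most; returns when the fingers have stopped.
- env.hold(seconds).
- env.ik(position, orientation): joint angles nearest the present ones, or None.
- env.read_state(): the state.
- viewer.camera(name): name is "scene" or "side" or "wrist"; returns the picture (384x512x3 uint8, blue, green, red); there is no depth.
- viewer.camera_params(name): a dict with "fx", "fy", "cx", "cy" (pixels), "dist" ([k1, k2, p1, p2, k3] as OpenCV has them; the pictures are not rectified), "pose" (4x4, takes a point from camera to world coordinates); the wrist camera has in their place "tool_from_camera" (4x4, takes a point from camera to tool coordinates, whose origin is the TCP and whose axes are the flange's). Camera axes: x right, y up, looking along -z (the intrinsics and any distortion apply to the point x, -y, -z); pixel columns grow to the right and rows downward; lengths in mm; the calibration is good to about 2 mm. A picture is of the moment at which its call begins: read the wrist's pose just before it. camera_params takes no time and is no camera call.
A pose or a line that the arm cannot do raises env.IKError and nothing moves.
- workorder.sign_off(): hands the job in, once; it reports no verdict.
The state is a dict: "time_s": time; "qpos": joint angles; "dq": joint speeds; "tau": joint torques, N m; "tool_pos": TCP position; "orientation": TCP orientation; "force": force on the tool from outside, world axes, zero at the start; "wrist_torque": the same for the moment, N m; "width": finger opening in mm.
Only numpy, scipy, OpenCV 4.12 (cv2) and the standard library are available. Lean on these libraries where they do the work, as an engineer would, in place of code of your own. Each camera call takes 0.05 s, during which the arm holds its last target. There are 200 camera calls.

### The job

Set the loose rail into the drilling jig: slide its forked end up against the round post while the rail is still askew, then, keeping the fork bearing on the post, swing the rail about it until its side meets the tip of the stop screw, wherever that has been set, and press it home there with about 10 N for a moment. Never push harder than 20 N on the post or the screw; let go leaving the rail there, fork still on the post, and leave the other things on the bench alone.

Things in the scene. Friction and masses are not known exactly. Their poses are not given: they have to be found in the camera images.
- jig: Fixed plywood plate 250 (x) x 380 (y) x 10 mm on the bench; origin under its centre, z up. The steel post and the stop stand on it at fixed places in its frame. In place the rail lies along the jig's y axis, give or take 0.032 rad according to the setting of the stop screw.
- post: Fixed round steel post, 20 mm in diameter, 45 mm tall, standing on the jig's top face (10 mm above the bench) near its +y end, at x +70, y +120 mm in the jig's frame. Origin: centre of its foot, on the plate's top. It takes at most 20 N.
- stop: Fixed steel block 26 (x) x 28 (y) x 26 mm on the jig's plate. Origin: foot of its -x face, at x +103, y -70 mm in the jig's frame. A 12 mm thick screw sticks out of that face to -x, axis 14 mm above the plate; the rail's side meets its tip. The screw is set anew each time, sticking out 10 to 22 mm, and is not measured: feel for it. At 16 mm the rail lies parallel to the jig's y. It takes at most 20 N.
- rail: Loose aluminium rail, about 0.35 kg (varies), lying on the jig's plate: 34 mm wide (x), 28 high, 223 long along its y axis. Origin: under its middle. Plain end at y -107 mm; the +y end is a 90 degree V fork (prong tips 35 mm apart, apex at y +100 mm) that nests on the post. It drags on the plate with a few newtons. In place its +x side touches the stop screw.
- rail_fork (a point): Point of the fork where the post's axis lies when fully nested: y +114 mm on the rail's long axis, 14 mm above its underside. Axes as the rail's. At the start the rail is turned 0.35 to 0.62 rad clockwise from above from the jig's y axis (plain end to the jig's -x side), this point some 20 to 60 mm short of the post.
- screwdriver: Loose screwdriver with a black handle, lying on the bench on the robot's right, handle towards the robot; leave alone.
- jar: Loose glass jar of diameter 60 and height 75 mm standing on the bench on the robot's left; leave alone.
- book: Loose green bound volume 150 x 210 x 32 mm, flat on the bench on the robot's left; leave alone.
Things that resemble listed ones, but are neither listed nor needed, are in the scene too. Leave any red or yellow look-alike of the rail alone.

How it is judged (in metres and radians):
On the way, in this order (a step that is already met when the one before it is completed fails the run):
1. the fork bears on the post with the rail still askew (more than 0.25 rad) (contact force between rail and post above 2 N and horizontal distance between rail_fork and post below 0.004 m and angle between the y axis of rail and the y axis of jig, either way round above 0.25 rad), for 0.2 s.
2. the rail has swung part of the way (0.05 to 0.25 rad left) with the fork still bearing on the post (contact force between rail and post above 1 N and horizontal distance between rail_fork and post below 0.004 m and angle between the y axis of rail and the y axis of jig, either way round between 0.05 and 0.25 rad), for 0.15 s.
3. the rail is in line and pressed against the stop screw with more than 4 N, fork on the post (contact force between rail and stop above 4 N and horizontal distance between rail_fork and post below 0.004 m and angle between the y axis of rail and the y axis of jig, either way round below 0.045 rad), for 0.3 s.
At the end, for the whole second after the job is handed in: The rail lies flat and at rest on the jig's plate, its long axis against the stop screw as felt, within 0.045 rad of the jig's y axis (the screw's settings reach 0.032 rad), its fork within 4 mm of fully nested on the post (angle between the y axis of rail and the y axis of jig, either way round below 0.045 rad and horizontal distance between rail_fork and post below 0.004 m and height (world z) of rail below 0.014 m and angle between rail's own z axis and vertical below 0.03 rad and linear speed of rail below 0.01 m/s); the robot touches nothing.
It fails at once if the rail is pushed against the post with more than 20 N (contact force between rail and post above 20 N).
It fails at once if the rail is pushed against the stop screw with more than 20 N (contact force between rail and stop above 20 N).
It fails at once if another thing on the bench is disturbed by more than 20 mm (distance of any of screwdriver, jar, book from where it was at the start of the episode above 0.02 m).
It also fails if it takes over 64 s, if anything falls off the work surface, if the arm or the gripper's body presses on something with over 40 N, if the wrist force passes 120 N, or if a joint passes its speed limit or range.

## Working session

There is one attempt and no reset: what is moved stays moved. The work goes in short steps, each a Python script; the robot and the scene stay as the last script left them, time stands still between calls to the robot, and variables do not carry over. Pictures are saved under pics/ and viewed, about 8 in all and at most 12, crops included, and the job is handed in when it is done.

```bash
ls; mkdir -p pics
python3 - <<'E'
from station import env, viewer
import cv2, numpy as np
for n in ("scene","side"):
    im=viewer.camera(n); cv2.imwrite(f"pics/{n}0.png",im)
    p=viewer.camera_params(n); print(n,{k:np.round(v,4).tolist() for k,v in p.items()})
print(viewer.camera_params("wrist"))
print(env.read_state())
a=cv2.imread("pics/scene0.png");b=cv2.imread("pics/side0.png")
E
```

```text
pics
scene {'fx': 431.8234, 'fy': 431.8234, 'cx': 259.4544, 'cy': 182.455, 'dist': [-0.0586, 0.0, 0.0, 0.0, 0.0], 'pose': [[0.0609, -0.536, 0.842, 1635.9704], [0.9979, 0.0532, -0.0383, -49.4732], [-0.0242, 0.8425, 0.5381, 775.4685], [0.0, 0.0, 0.0, 1.0]]}
side {'fx': 391.5994, 'fy': 391.5994, 'cx': 253.397, 'cy': 193.6448, 'dist': [-0.049, 0.0, 0.0, 0.0, 0.0], 'pose': [[0.9937, 0.0777, -0.0805, 424.7002], [-0.1116, 0.736, -0.6677, -756.1758], [0.0074, 0.6725, 0.7401, 897.0605], [0.0, 0.0, 0.0, 1.0]]}
{'fx': 274.6108357934215, 'fy': 274.6108357934215, 'cx': 256.6185144781366, 'cy': 191.85200431702003, 'dist': array([0.01989263, 0.        , 0.        , 0.        , 0.        ]), 'tool_from_camera': array([[ 4.48237410e-04,  9.56433138e-01,  2.91951112e-01,
         7.95962586e+01],
       [ 9.99999837e-01, -5.31960349e-04,  2.07388042e-04,
         5.65744053e-01],
       [ 3.53659211e-04,  2.91950972e-01, -9.56433220e-01,
        -8.31905590e+01],
       [ 0.00000000e+00,  0.00000000e+00,  0.00000000e+00,
         1.00000000e+00]])}
{'time_s': 0.1, 'qpos': array([ 1.12203233e+00,  4.23789929e-01,  1.63059368e+00, -1.45694591e-05,
        1.08858688e+00, -1.89973881e-02]), 'dq': array([ 6.64288532e-05, -2.10134685e-03, -2.19390336e-03, -1.88728796e-04,
        4.00595534e-04,  3.63122064e-04]), 'tau': array([ 1.92078842e-04, -5.45613170e+01, -2.74324805e+01,  6.44267793e-02,
        1.86969806e-02, -8.06108255e-05]), 'tool_pos': array([260.22344176, 567.8297315 , 301.97124032]), 'orientation': array([ 2.13230060e-01,  9.77001774e-01, -6.71653389e-04, -1.53382761e-04]), 'force': array([-0.17287684, -0.61590003, -0.19828624]), 'wrist_torque': array([-0.03262779, -0.0374662 , -0.03763797]), 'width': 87.85869886334144}
```

View pics/scene0.png

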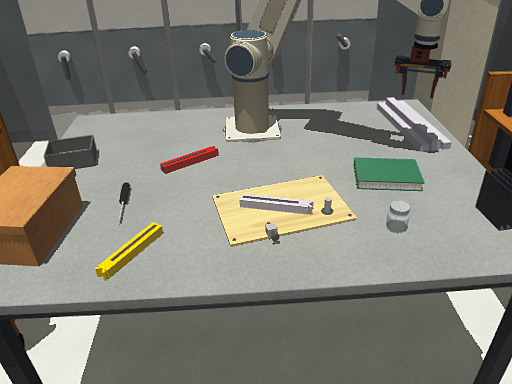

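View pics/side0.png

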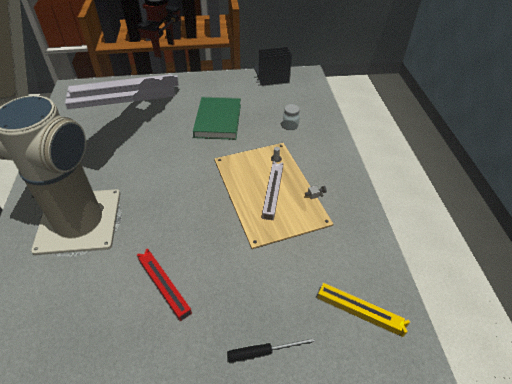

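The rail I want is the silver one on the plywood: scene (276,205), side (272,190). Its fork points at the post, at scene (327,205) and side (277,155). Look-alikes to leave alone:
- the red rail: scene (190,160)
- the yellow rail: scene (130,250)
- the grey extrusions: scene (412,123)

Next I measure the plate and rail by casting rays.

```bash
cat > h.py <<'E'
from station import env, set_gripper, viewer, workorder
import cv2, numpy as np
from scipy.spatial.transform import Rotation as R
def cast(px,z,p,T):
    K=np.array([[p["fx"],0,p["cx"]],[0,p["fy"],p["cy"]],[0,0,1]])
    u=cv2.undistortPoints(np.float64(px).reshape(-1,1,2),K,np.float64(p["dist"])).reshape(-1,2)
    d=np.c_[u[:,0],-u[:,1],-np.ones(len(u))]@T[:3,:3].T
    o=T[:3,3]; return o+d*((z-o[2])/d[:,2])[:,None]
def wristT():
    s=env.read_state(); T=np.eye(4); T[:3,:3]=R.from_quat(s["orientation"]).as_matrix(); T[:3,3]=s["tool_pos"]
    return T@viewer.camera_params("wrist")["tool_from_camera"]
def biggest(m):
    c,_=cv2.findContours(m,cv2.RETR_EXTERNAL,cv2.CHAIN_APPROX_NONE); return max(c,key=cv2.contourArea).reshape(-1,2)
def plate_mask(im):
    h=cv2.cvtColor(im,cv2.COLOR_BGR2HSV); return cv2.morphologyEx(cv2.inRange(h,(12,50,110),(30,170,255)),cv2.MORPH_OPEN,np.ones((3,3)))
E
python3 - <<'E'
from h import *
for n,(x0,x1,y0,y1) in (("scene",(200,365,165,255)),("side",(205,340,135,255))):
    im=cv2.imread(f"pics/{n}0.png"); p=viewer.camera_params(n); T=p["pose"]
    M=np.zeros(im.shape[:2],np.uint8); M[y0:y1,x0:x1]=255
    m=plate_mask(im)&M; c=biggest(m)
    hull=cv2.convexHull(c)
    q=cv2.approxPolyDP(hull,6,True).reshape(-1,2); print(n,q.tolist(),np.round(cast(q,10,p,T)).tolist())
    r=cv2.minAreaRect(np.float32(cast(hull.reshape(-1,2),10,p,T)[:,:2])); print(r)
    filled=np.zeros_like(m); cv2.fillPoly(filled,[hull],255)
    k=cv2.morphologyEx(filled&~m,cv2.MORPH_OPEN,np.ones((3,3)))
    for b in cv2.findContours(k,cv2.RETR_EXTERNAL,cv2.CHAIN_APPROX_NONE)[0]:
        if cv2.contourArea(b)>40:
            w=cast(b.reshape(-1,2),38,p,T)[:,:2]; print(" blob",cv2.boundingRect(b),[np.round(v,2) for v in cv2.minAreaRect(np.float32(w))])
    cv2.imwrite(f"pics/{n}_crop.png",cv2.resize(im[y0:y1,x0:x1],None,fx=4,fy=4,interpolation=cv2.INTER_CUBIC))
E
```

```text
scene [[356, 216], [230, 245], [213, 195], [318, 176]] [[648.0, 275.0, 10.0], [743.0, -93.0, 10.0], [497.0, -146.0, 10.0], [417.0, 203.0, 10.0]]
((578.5439453125, 63.493316650390625), (258.6216125488281, 380.2514343261719), 13.232610702514648)
 blob (266, 223, 13, 16) [array([723.87,  20.06]), array([64.8 , 30.26]), np.float64(4.79)]
 blob (322, 197, 10, 18) [array([624.57, 190.14]), array([25.76, 86.37]), np.float64(79.59)]
 blob (240, 194, 73, 20) [array([600.43,  41.67]), array([219.27,  69.35]), np.float64(74.17)]
side [[283, 143], [332, 224], [251, 247], [215, 158]] [[650.0, 270.0, 10.0], [732.0, -97.0, 10.0], [493.0, -150.0, 10.0], [412.0, 217.0, 10.0]]
((571.9522094726562, 59.54170227050781), (252.7996826171875, 385.2112121582031), 13.035691261291504)
 blob (305, 187, 12, 12) [array([687.78,   5.88]), array([44.94, 32.55]), np.float64(78.52)]
 blob (262, 147, 21, 73) [array([586.83,  68.49]), array([310.11,  39.88]), np.float64(75.68)]
```

View pics/scene_crop.png

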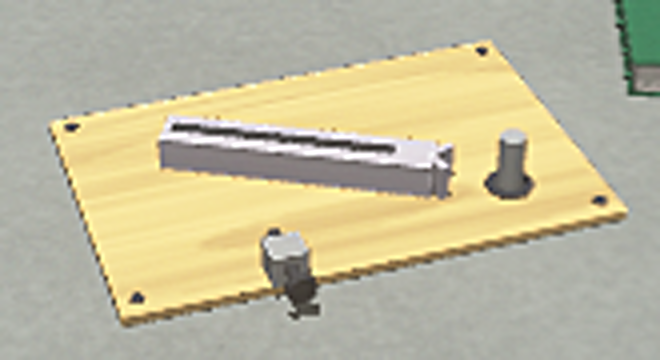

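The plate agrees between the two views: centre about (573,61), yaw about 0.228 rad, size right. I move above it for a wrist view.

```bash
cat >> h.py <<'E'
def q(th): return [np.cos(th/2),np.sin(th/2),0,0]   # tool down, tool x at world angle th
E
python3 - <<'E'
from h import *
env.reach([610,80,290],q(np.pi/2)); env.hold(0.3)
T=wristT(); im=viewer.camera("wrist"); cv2.imwrite("pics/w1.png",im); np.save("w1T.npy",T)
s=env.read_state(); print(s["time_s"],s["tool_pos"],s["force"],np.round(s["qpos"],2))
E
```

```text
2.6 [609.96969766  80.3495889  290.00431693] [-0.37459006  0.19883113  0.1404483 ] [0.11 0.42 1.66 0.   1.06 0.11]
```

View pics/w1.png

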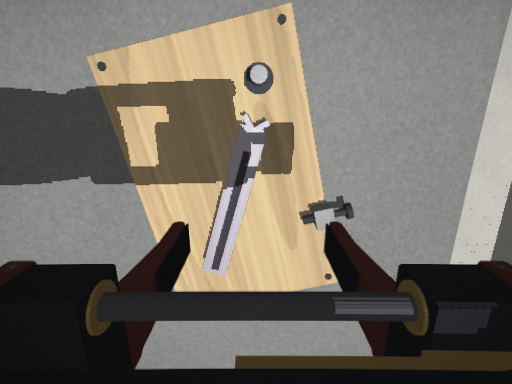

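The wrist view shows the fork at about (256,122), the plain end at about (215,270), the post top at (259,74) and the screw tip at about (301,218). The rail is plain silver, so it is the right one. I take one enlarged crop, with mask numbers, for the precise pose.

Run:
```python
from h import *
im=cv2.imread("pics/w1.png"); T=np.load("w1T.npy"); p=viewer.camera_params("wrist")
h=cv2.cvtColor(im,cv2.COLOR_BGR2HSV); sat=h[...,1]
lo=((sat<70)*255).astype(np.uint8); M=np.zeros_like(lo); M[102:280,190:285]=255
c=biggest(lo&M); print(cv2.boundingRect(c))
w=cast(c,38,p,T)[:,:2]; r=cv2.minAreaRect(np.float32(w)); print("rail rect z38",r)
M[:]=0; M[50:100,235:285]=255; v=((h[...,2]>140)&(sat<60)).astype(np.uint8)*255
c2=biggest(v&M); e=cv2.fitEllipse(c2); print("posttop",e, cast([e[0]],55,p,T), "expect ~ (614,194)")
# plate edges: right and top corner lines
pm=plate_mask(im); 
c0,y=[-1]*2,0
print("holes z10",np.round(cast([(281,19),(101,66),(328,276)],10,p,T),1).tolist())
print("corners", np.round(cast([(88,57),(291,3)],10,p,T),1).tolist())
print("screw tip z24", np.round(cast([(301,218)],24,p,T),1).tolist())
cr=im[40:285,185:360].copy(); cv2.drawContours(cr,[c.reshape(-1,1,2)-[185,40]],-1,(0,0,255),1)
cv2.imwrite("pics/w1c.png",cv2.resize(np.hstack([im[40:285,185:360],cr]),None,fx=2.2,fy=2.4,interpolation=cv2.INTER_NEAREST))
```

```text
(202, 113, 69, 163)
rail rect z38 ((580.9281616210938, 45.7301025390625), (220.68186950683594, 35.7376823425293), 74.15850830078125)
posttop ((258.4676818847656, 73.64877319335938), (17.095483779907227, 17.725379943847656), 3.8881232738494873) [[612.7284565  195.74883985  55.        ]] expect ~ (614,194)
holes z10 [[638.8, 258.4, 10.0], [423.7, 208.1, 10.0], [719.6, -83.5, 10.0]]
corners [[410.1, 217.6, 10.0], [649.7, 274.1, 10.0]]
screw tip z24 [[671.7, 17.0, 24.0]]
```

View pics/w1c.png

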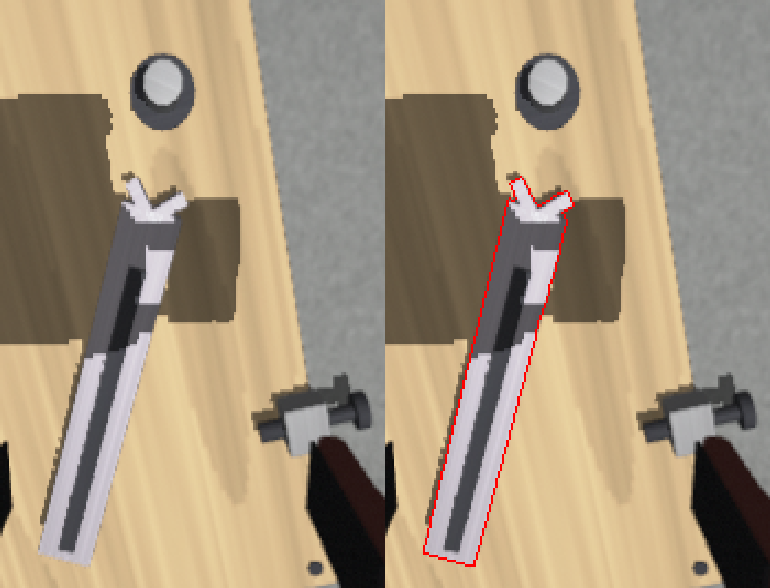

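Measurements agree:
- **Post:** at (612.7,195.7). The plate holes predict (612.2,195.1).
- **Jig yaw:** 0.231 rad.
- **Rail:** yaw -0.277 rad, so 0.507 rad askew. Its fork is about 45 mm short of the post, and the measured rectangle is 221x36 mm.

All of these fall within the stated ranges, so I grasp.

```bash
cat >> h.py <<'E'
POST=np.array([612.5,195.4]); JY=0.231; PSI0=-0.2765
C0=np.array([580.93,45.73]); G=-10.; L=114-G; Z=94.
def d(psi): return np.array([-np.sin(psi),np.cos(psi)])
def n(psi): return np.array([np.cos(psi),np.sin(psi)])
def tcp(f,psi): return [*(np.asarray(f)-L*d(psi)),Z]      # TCP for rail_fork at f
def th(psi): return q(psi+np.pi/2)
F0=C0+109.5*d(PSI0)
def frc(psi,k=4):
    a=[]
    for _ in range(k): env.hold(0.02); a.append(env.read_state()["force"])
    a=np.mean(a,0); return np.array([a[:2]@d(psi),a[:2]@n(psi),a[2]])
E
python3 - <<'E'
from h import *
p=np.array(tcp(F0,PSI0)); print(F0,p)
env.reach([p[0],p[1],150],th(PSI0)); env.move_l(p,rate=80); env.hold(.1); print("free",frc(PSI0))
w=set_gripper(25); env.hold(.1); s=env.read_state(); print(s["time_s"],s["width"],s["tool_pos"],frc(PSI0))
t=s["time_s"]
# align onto the post's line, 12 mm short, then a short test move
tgt=POST-12*d(PSI0)
print(env.move_l(tcp(tgt,PSI0),rate=30,f_stop=12)); s=env.read_state(); print(s["time_s"]-t,frc(PSI0))
t=env.read_state()["time_s"]; env.move_l(tcp(tgt+.5*d(PSI0),PSI0),rate=20); print("dt",env.read_state()["time_s"]-t,frc(PSI0),env.read_state()["tool_pos"],tcp(tgt+.5*d(PSI0),PSI0))
T=wristT(); cv2.imwrite("pics/w2.png",viewer.camera("wrist")[40:250,130:400])
E
```

```text
[610.82243442 151.07083901] [576.9716411   31.78075648  94.        ]
free [-0.57200399  0.51546483 -0.09245093]
5.25 33.84756607548434 [576.73466388  31.81326283  93.94892277] [-0.06393774 -1.25967296  0.55824981]
False
1.3083 [ 0.77549502 -0.48993869 -2.22348486]
dt 0.25 [-0.60835357 -0.05558031 -2.6757362 ] [575.42068551  64.91343532  93.96875406] [np.float64(575.509818588312), np.float64(65.04672432527668), 94.0]
```

View pics/w2.png

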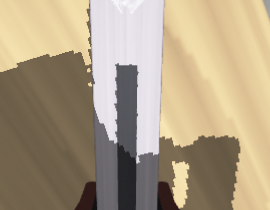

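The rail is gripped (width 33.8, drag under 1 N; my crop cut off the fork). Now a slow approach to the post with a force stop.

Run:
```python
from h import *
t=env.read_state()["time_s"]
hit=env.move_l(tcp(POST+5*d(PSI0),PSI0),rate=9,f_stop=4)
s=env.read_state(); f=s["tool_pos"][:2]+L*d(PSI0); print(hit,s["time_s"]-t,"fork nominal",f,"rel post",(f-POST)@d(PSI0),(f-POST)@n(PSI0)); print(frc(PSI0,8)); 
if hit:
    for i in range(3):
        s=env.read_state(); f=s["tool_pos"][:2]+L*d(PSI0)+.3*d(PSI0); t=s["time_s"]
        env.move_l(tcp(f,PSI0),rate=20); print(np.round(frc(PSI0,6),2), (env.read_state()["tool_pos"][:2]+L*d(PSI0)-POST)@d(PSI0))
        if frc(PSI0)[0]<-7: break
print(env.read_state()["time_s"])
cv2.imwrite("pics/w3.png",cv2.resize(viewer.camera("wrist")[0:200,130:400],None,fx=2,fy=2))
```

```text
True 1.1166 fork nominal [611.82166668 193.80463463] rel post -1.7199466703288415 -0.2170488238321489
[ 0.08384719 -0.47701694  6.77036219]
[-2.67 -0.84  1.78] -1.5893617871192738
[-5.21 -0.36  1.81] -1.5661394264132764
[-5.39 -0.03  1.48] -1.5587652146064803
9.4917
```

View pics/w3.png

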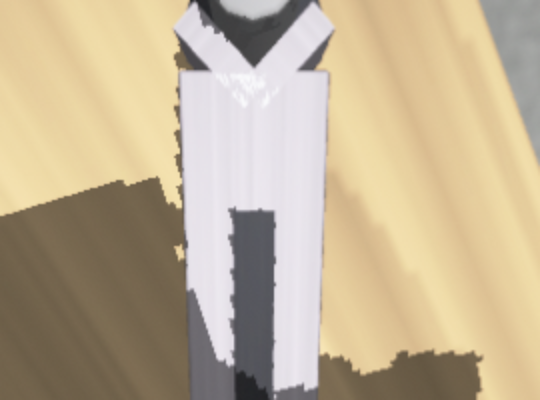

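The fork is seated: the post sits centred between the prongs, axial force is about -5.4 N, and it is no longer advancing. The 1.6 mm difference from the vision estimate is within calibration. Next I swing about the post under force feedback, stopping before the screw's range.

```bash
cat >> h.py <<'E'
import json
def sense(psi,k=4):
    a=[];m=[]
    for _ in range(k):
        env.hold(0.02); s=env.read_state(); a.append(s["force"]); m.append(s["wrist_torque"][2])
    a=np.mean(a,0); return a[:2]@d(psi),a[:2]@n(psi),a[2],np.mean(m)
def go(S,rate=20): env.move_l(tcp(np.array(S["P"])+S["u"]*d(S["psi"])+S["v"]*n(S["psi"]),S["psi"]),th(S["psi"]),rate=rate)
E
python3 - <<'E'
from h import *
s=env.read_state(); P=s["tool_pos"][:2]+L*d(PSI0)
S=dict(P=P.tolist(),psi=PSI0,u=.35,v=0.)
FT=7.
for i in range(3):
    go(S); a=sense(PSI0,8); print(np.round(a,2),round(S["u"],2)); S["u"]+=np.clip(.04*(FT+a[0]),-.15,.15)
log=[]
while S["psi"]<0.15:
    S["psi"]+=0.02; go(S); a=sense(S["psi"],3)
    S["u"]+=np.clip(.04*(FT+a[0]),-.2,.2)
    l=a[1]; S["v"]+=np.clip(.04*(l-np.sign(l)*min(abs(l),1.5)),-.2,.2)
    p=env.read_state()["tool_pos"][:2]+L*d(S["psi"])-P
    print(round(S["psi"],3),np.round(a,2),"u,v",round(S["u"],2),round(S["v"],2),"pos",np.round([p@d(S["psi"]),p@n(S["psi"])],2))
    if max(abs(a[0]),abs(a[1]))>13: print("STOP");break
json.dump(S,open("S.json","w")); print(env.read_state()["time_s"])
E
```

```text
[-5.76 -0.55  2.7   0.06] 0.35
[-5.75 -0.51  2.44  0.05] 0.4
[-6.2  -0.31  2.5   0.05] 0.45
-0.257 [-6.11  0.3   1.42  0.22] u,v 0.52 0.0 pos [-0.02  0.02]
-0.237 [-6.83  0.42  1.15  0.23] u,v 0.52 0.0 pos [-0.01  0.04]
-0.217 [-6.6   0.67  1.29  0.22] u,v 0.54 0.0 pos [0.03 0.09]
-0.197 [-6.42 -0.31  1.62  0.25] u,v 0.56 0.0 pos [0.   0.12]
-0.177 [-6.85  0.38  1.36  0.2 ] u,v 0.57 0.0 pos [0.   0.14]
-0.157 [-6.26  0.25  0.7   0.2 ] u,v 0.6 0.0 pos [0.02 0.17]
-0.137 [-6.65  0.31  1.28  0.22] u,v 0.61 0.0 pos [0.03 0.2 ]
-0.117 [-7.15  0.09  1.28  0.2 ] u,v 0.61 0.0 pos [0.02 0.18]
-0.097 [-6.98 -0.17  1.    0.19] u,v 0.61 0.0 pos [0.02 0.24]
-0.077 [-6.36  0.73  0.99  0.17] u,v 0.63 0.0 pos [0.03 0.23]
-0.057 [-6.7   0.38  0.66  0.18] u,v 0.65 0.0 pos [0.01 0.28]
-0.037 [-6.95  0.28  0.77  0.19] u,v 0.65 0.0 pos [0.03 0.27]
-0.017 [-6.92  0.29  0.34  0.19] u,v 0.65 0.0 pos [0.05 0.33]
0.003 [-7.27  0.65  0.5   0.15] u,v 0.64 0.0 pos [0.04 0.33]
0.023 [-6.54  0.12  0.35  0.19] u,v 0.66 0.0 pos [0.02 0.37]
0.043 [-6.88 -0.14  0.03  0.19] u,v 0.66 0.0 pos [0.02 0.42]
0.063 [-6.72  0.62  0.07  0.14] u,v 0.67 0.0 pos [0.02 0.41]
0.083 [-6.61  0.43  0.12  0.15] u,v 0.69 0.0 pos [0.02 0.42]
0.103 [-6.9   0.03 -0.02  0.13] u,v 0.69 0.0 pos [0.01 0.44]
0.123 [-6.66 -0.17  0.05  0.14] u,v 0.71 0.0 pos [-0.01  0.46]
0.143 [-6.58  0.31 -0.43  0.14] u,v 0.72 0.0 pos [-0.02  0.48]
0.163 [-6.9   0.12 -0.56  0.16] u,v 0.73 0.0 pos [-0.03  0.53]
17.8417
```

The swing is clean: axial force stays near 6.8 N and lateral near 0. Now small steps to feel for the screw.

Run:
```python
from h import *
S=json.load(open("S.json")); FT=6.5; P=np.array(S["P"])
b=sense(S["psi"],8); print("base",np.round(b,2))
step=.004; good=0; n_=0
while S["psi"]<JY+.05 and n_<60 and env.read_state()["time_s"]<42:
    n_+=1
    S["psi"]+=step; go(S,10); a=sense(S["psi"],4); dl=a[1]-b[1]
    S["u"]+=np.clip(.04*(FT+a[0]),-.1,.1)
    p=env.read_state()["tool_pos"][:2]+L*d(S["psi"])-P
    print(round(S["psi"],4),np.round(a,2),"u",round(S["u"],2),"pos",np.round([p@d(S["psi"]),p@n(S["psi"])],2))
    if dl<-1.5 or abs(a[3]-b[3])>.15: step=.0012
    if dl<-4 or abs(a[3]-b[3])>.3 or abs(a[0])>12: print("contact"); break
json.dump(S,open("S.json","w")); print(env.read_state()["time_s"])
```

```text
base [-6.52  0.19 -0.25  0.14]
0.1675 [-6.97 -0.66  0.53 -0.06] u 0.71 pos [-0.03  0.26]
0.1687 [-7.07 -1.4   0.77 -0.13] u 0.69 pos [-0.01  0.17]
0.1699 [-6.49 -0.9   0.63 -0.13] u 0.69 pos [-0.02  0.15]
0.1711 [-6.36 -1.09  0.12 -0.08] u 0.69 pos [-0.05  0.16]
0.1723 [-6.21 -1.3   0.73 -0.15] u 0.7 pos [-0.04  0.16]
0.1735 [-6.63 -1.43  0.68 -0.12] u 0.7 pos [-0.05  0.14]
0.1747 [-6.95 -1.63  0.59 -0.11] u 0.68 pos [-0.02  0.15]
0.1759 [-6.27 -0.88  0.77 -0.15] u 0.69 pos [-0.05  0.16]
0.1771 [-6.39 -0.79  0.55 -0.12] u 0.7 pos [-0.04  0.18]
0.1783 [-6.23 -1.11  0.74 -0.11] u 0.71 pos [-0.02  0.15]
0.1795 [-6.35 -0.78  0.32 -0.13] u 0.71 pos [-0.05  0.18]
0.1807 [-7.24 -0.89  0.59 -0.13] u 0.68 pos [-0.03  0.17]
0.1819 [-6.16 -1.    0.42 -0.11] u 0.7 pos [-0.05  0.16]
0.1831 [-6.64 -0.53  0.28 -0.13] u 0.69 pos [-0.05  0.17]
0.1843 [-6.53 -1.34  0.94 -0.11] u 0.69 pos [-0.05  0.16]
0.1855 [-6.35 -1.05  0.43 -0.1 ] u 0.69 pos [-0.05  0.17]
0.1867 [-6.55 -1.06  0.47 -0.13] u 0.69 pos [-0.03  0.18]
0.1879 [-6.43 -0.99  0.25 -0.11] u 0.7 pos [-0.04  0.16]
0.1891 [-6.24 -1.18  0.2  -0.1
[... 1709 characters left out ...]
[-6.91 -0.73  0.   -0.11] u 0.71 pos [-0.02  0.21]
0.2263 [-6.61 -0.98  0.56 -0.09] u 0.71 pos [-0.05  0.22]
0.2275 [-6.21 -1.15  0.53 -0.09] u 0.72 pos [-0.04  0.26]
0.2287 [-6.58 -0.88  0.13 -0.09] u 0.72 pos [-0.05  0.25]
0.2299 [-6.5  -0.98  0.06 -0.12] u 0.72 pos [-0.03  0.23]
0.2311 [-6.8  -0.78 -0.04 -0.09] u 0.7 pos [-0.05  0.24]
0.2323 [-6.46 -0.59  0.5  -0.08] u 0.71 pos [-0.08  0.27]
0.2335 [-6.59 -1.08  0.08 -0.09] u 0.7 pos [-0.04  0.22]
0.2347 [-5.94 -0.74  0.13 -0.11] u 0.72 pos [-0.03  0.23]
0.2359 [-6.62 -1.46  0.41 -0.11] u 0.72 pos [-0.05  0.22]
0.2371 [-6.78 -0.71 -0.16 -0.1 ] u 0.71 pos [-0.06  0.23]
0.2383 [-6.72 -1.59  0.57 -0.24] u 0.7 pos [-0.07  0.1 ]
contact
36.975
```

The screw was felt at rail yaw about 0.238 rad (0.007 from the jig axis): the wrist moment stepped and the lateral position held back. Now I press up to about 10 N, estimating screw and post side loads from force and moment.

Run:
```python
from h import *
S=json.load(open("S.json")); FT=6.5; ok=0
while env.read_state()["time_s"]<51 and ok<3:
    a=sense(S["psi"],3); dl=a[1]+.95; dm=a[3]+.11
    Fs=(-dm-.124*dl)/.19; Fp=Fs+dl
    print(round(env.read_state()["time_s"],2),round(S["psi"],4),np.round(a,2),"Fs %.1f Fp %.1f u %.2f v %.2f"%(Fs,Fp,S["u"],S["v"]))
    if Fs>13 or abs(a[0])>12: print("STOP"); break
    ok=ok+1 if Fs>8.8 else 0
    if ok>=3: break
    S["psi"]+=np.clip(.0005*(10-Fs),-.0015,.0018); S["v"]+=np.clip(.06*Fp,-.15,.15); S["u"]+=np.clip(.04*(FT+a[0]),-.1,.1)
    go(S,10)
env.hold(.3); print(np.round(sense(S["psi"],6),2))
json.dump(S,open("S.json","w")); print(env.read_state()["time_s"])
```

```text
37.02 0.2383 [-6.58 -1.25  0.28 -0.23] Fs 0.8 Fp 0.5 u 0.70 v 0.00
37.33 0.2401 [-6.55 -2.4   1.48 -0.38] Fs 2.3 Fp 0.9 u 0.70 v 0.03
37.62 0.2419 [-7.   -3.71  1.77 -0.53] Fs 4.0 Fp 1.3 u 0.69 v 0.08
37.92 0.2437 [-7.1  -4.27  3.14 -0.63] Fs 4.9 Fp 1.6 u 0.67 v 0.16
38.23 0.2455 [-6.83 -5.27  3.89 -0.75] Fs 6.2 Fp 1.9 u 0.65 v 0.26
38.52 0.2473 [-6.44 -6.97  4.84 -0.85] Fs 7.8 Fp 1.8 u 0.64 v 0.37
38.83 0.2484 [-6.74 -7.32  6.46 -0.78] Fs 7.7 Fp 1.3 u 0.64 v 0.48
39.12 0.2495 [-6.19 -8.19  6.33 -0.85] Fs 8.6 Fp 1.4 u 0.63 v 0.56
39.42 0.2502 [-6.16 -8.7   7.14 -0.78] Fs 8.6 Fp 0.8 u 0.64 v 0.64
39.73 0.2509 [-6.37 -8.65  7.13 -0.82] Fs 8.7 Fp 1.0 u 0.66 v 0.69
40.02 0.2516 [-5.9  -9.79  8.12 -0.76] Fs 9.2 Fp 0.3 u 0.66 v 0.75
40.33 0.252 [-6.25 -9.68  8.52 -0.76] Fs 9.1 Fp 0.4 u 0.68 v 0.77
40.62 0.2524 [ -6.29 -10.02   8.15  -0.79] Fs 9.5 Fp 0.4 u 0.69 v 0.80
[-6.37 -9.92  8.22 -0.77]
41.025
```

I pressed at about 9.5 N for over 1 s, with the fork still loaded at about 6 N. I ease off part way, release, lift and look.

Run:
```python
from h import *
S=json.load(open("S.json")); S["psi"]=.244; S["v"]=.2; S["u"]-=.3; go(S,10); print(np.round(sense(S["psi"],3),2))
set_gripper(60); env.hold(.1); s=env.read_state(); print(s["width"],np.round(sense(.24,3),2))
p=s["tool_pos"]; env.move_l([p[0],p[1],200],rate=120); 
env.move_l([p[0]+10,p[1]+20,290],rate=150); env.hold(.3)
T=wristT(); im=viewer.camera("wrist"); np.save("w4T.npy",T); cv2.imwrite("pics/w4.png",im); print(env.read_state()["time_s"])
pr=viewer.camera_params("wrist"); h=cv2.cvtColor(im,cv2.COLOR_BGR2HSV)
lo=((h[...,1]<70)*255).astype(np.uint8)
np.save("lo.npy",lo)
```

```text
[-4.72 -4.83  3.46 -0.36]
60.20791093523795 [-0.06 -0.19 -0.42 -0.  ]
44.3
```

View pics/w4.png

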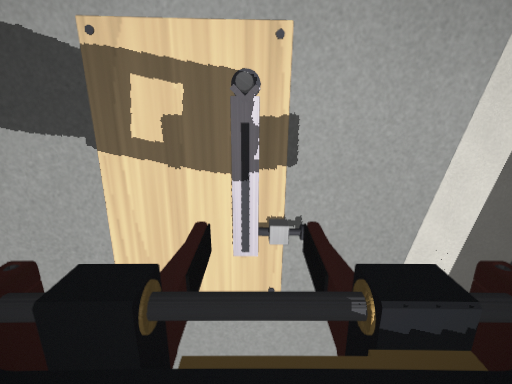

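The picture shows the fork on the post at (245,80) and the rail's side on the screw tip at (259,231). I do one numeric check of the angle from this image, then hand in.

Run:
```python
from h import *
T=np.load("w4T.npy"); p=viewer.camera_params("wrist"); im=cv2.imread("pics/w4.png"); h=cv2.cvtColor(im,cv2.COLOR_BGR2HSV)
E=[]
for r in list(range(100,215,3)):
    x=np.where(h[r,215:280,1]<70)[0]; x=x[np.r_[True,np.diff(x)<3].cumprod()>0]+215; E.append((x[0],r))
w=cast(E,38,p,T)[:,:2]; vx,vy,x0,y0=cv2.fitLine(np.float32(w),cv2.DIST_HUBER,0,.01,.01).ravel()
yaw=np.arctan2(-vx*np.sign(vy),abs(vy)); print("rail yaw (left edge)",yaw,"res",np.std((w-[x0,y0])@[-vy,vx]))
H=cast([(89,30),(280,34),(271,291)],10,p,T)[:,:2]; a=H[1]-H[0]; b=H[1]-H[2]
print("jig yaw",np.arctan2(a[1],a[0]),np.arctan2(-b[0],b[1]))
print("left edge to post axis (expect 17):",(POST-[x0,y0])@n(yaw))
workorder.sign_off(); print(env.read_state()["time_s"])
```

```text
rail yaw (left edge) 0.23762581 res 0.34622081812145017
jig yaw 0.23071609336655263 0.22992003331097746
left edge to post axis (expect 17): 16.656894606166453
the job is handed in; nothing more can be done
the job is handed in; nothing more can be done
```

The rail is set in the jig, resting against the stop screw with its fork still on the post, and the job is handed in. It reports no verdict, so I can't confirm the official result.

**What I did:**
- **Fork to post:** I gripped the silver rail and slid its fork onto the post while it was still 0.51 rad askew.
- **Swing:** I swung the rail about the post with 6–7 N bearing on it.
- **Screw:** I felt the screw at rail yaw 0.238 rad and pressed there at about 9.5 N for roughly 1 s. I then eased off, let go and lifted clear, at 44.3 s on the robot clock.

**Last checks, from the wrist picture and force readings:**
- **Angle:** the rail yaw is 0.238 rad against 0.230 rad for the jig, so about 0.007 rad out of line (limit 0.045).
- **Fork:** the rail's edge is 16.7 mm from the post axis (17 expected), and the fork can be seen on the post. I did not measure its distance along the rail after letting go.
- **Forces:** measured force on the tool along the rail stayed near 7 N, and the estimated screw force peaked at about 9.5 N. Both are below the 20 N limits.

**What disagreed or went unchecked:**
- Post contact came 1.6 mm from the vision estimate, which fits the calibration error.
- A change in friction looked like screw contact too early. That only cost about 19 s of slow stepping.
- I did not look at the screwdriver, jar or book again. The arm worked low only over the jig.

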